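# Find the full cartons by tipping, and put them in the tray

### The arm

A 6-joint arm with a two-finger parallel gripper is mounted at the origin on a cart in front of the work surface, level with it; the furniture and walls round the work are solid. World frame = base frame: x ahead of the robot, y to its left, z up, the work surface at z = 0. Lengths are in m, angles in rad, forces in N, time in s.
With the tool pointing down it reaches from about 0.35 to 0.8 m from the base axis. Payload 7.3 kg.
Tool frame: the origin (TCP) lies midway between the tips of the shut fingers; the grasp point (between the pads) lies 19 mm behind it; z points along the fingers, y is the line along which they close (so a half turn about z gives the same grasp; the last joint's range is limited). The gripper opens to 85 mm and grips with 20 to 120 N. Pads are 22 mm wide; open, the fingers measure 114 mm over their backs; the gripper's body (76 mm by 85 mm) begins 54 mm behind the grasp point. The pads swing forward as they close: fully open they stand 13 mm farther back than shut.
Start: joints at [1.063, 0.342, 1.524, -0, 1.275, -0.146], TCP at [0.186, 0.491, 0.2] pointing down, gripper open.
Joint ranges: [-2.53, 2.53], [-0.77, 2.02], [0.04, 2.7], [-1, 4.14], [0.28, 2.66], [-3.11, 3.11]. Speed limits (rad/s): [2.57, 2.57, 3.14, 3.14, 3.14, 3.14].

### API

Orientations are given as a unit quaternion [x, y, z, w].
In Python, from station import robot gives the robot as it stands.
- The arm moves only by the tool play_rows, never from a script. Its argument "targets" is a list of rows, each an object with "offset": the shift along the tool's x, y, z in cm, a list of three; "twist": the turn about the tool's z in rad; "claw": the finger opening in cm, from 0 to 8.54. A call has 1 to 10 rows; each row shifts and turns the commanded pose from where the row before left it, along the tool's axes as they then stand; what a row does not reach is not made up. A row lasts 1/8 s, in which the tool goes at most 62.5 mm and 10.7 degrees, less where a joint would pass 70% of its speed; a pose out of reach is approached as far as the arm can. A call is refused whole if a number of a shift passes 6.25 or a number of a turn 0.188, either way. A call with a gripper value outside its range is refused whole. The fingers move at their own pace and stop on an object; "squeeze" is the grip in N (left out, the last holds). Time passes only in rows, so rows that do not move let the fingers close. It gives the time, the measured TCP pose, the force, the opening and the grip force at its end, in the units of the state.
- robot.get_state(): the state, without advancing time (a new reading comes with each control period).
- robot.camera(name): name is "scene" or "top" or "wrist"; returns the picture (400x640x3 uint8, red, green, blue); there is no depth.
- robot.get_calibration(name): a dict with "fx", "fy", "cx", "cy" (pixels), "D" ([k1, k2, p1, p2, k3] as OpenCV has them; the pictures are not rectified), "R" (3x3) and "t" (3): a world point X has camera coordinates R X + t; the wrist camera has in their place "tool_from_camera" (4x4, takes a point from camera to tool coordinates, whose origin is the TCP and whose axes are the flange's). Camera axes: x right, y down, z forward; pixel columns grow to the right and rows downward; lengths in m; the calibration is good to about 2 mm. A picture is of the moment at which its call begins: read the wrist's pose just before it. get_calibration takes no time and is no camera call.
- robot.close_job(): hands the job in; it is judged then, once.
Trained networks look in the newest picture that a camera, given by its name, has taken for a name from the list of things; names that differ only in an ending like _2 or _b are one class to them, and where a whole thing is asked for, a point or a joint stands for the part that bears it (a point fixed in the world has none). Each returns a list of dicts, best first, with "score" (0 to 1); they miss things now and then, are a little off and sometimes report something else, mostly with a low value. They report only what shows in the picture. A call takes as long as a camera call.
- robot.find_in(name, camera): "box" ([left, top, right, bottom] in pixels, round what is visible of it).
- robot.trace(name, camera): "mask" (400x640 bool, what is visible of it) and "box" ([left, top, right, bottom] in pixels, round what is visible of it).
- robot.landmark_of(name, camera): "centre" ([row, column] in pixels: a listed point, or the origin of a listed thing).
The state is a dict: "t": time; "joint_pos": joint angles; "joint_vel": joint speeds; "joint_torque": joint torques, N m; "eef_pos": TCP position; "tool_rot": TCP orientation; "contact_force": force on the tool from outside, world axes, zero at the start; "wrist_torque": the same for the moment, N m; "width": opening from 0.0 (shut) to 1.0 (fully open); "grasp_force": force on a finger pad.
Only numpy, scipy, OpenCV 4.12 (cv2) and the standard library are available. Lean on these libraries where they do the work, as an engineer would, in place of code of your own. Each camera call takes 0.05 s, during which the arm holds its last target. There are 200 camera calls.

### The job

Of the three look-alike cartons on the low plywood stand, one or two are full and the rest are nearly empty. Going from left to right, raise one end of each about a centimetre, with its other end still resting on the stand, and hold it for a moment to feel the weight. Stand every full carton flat in the low tray, leave the light ones standing on the stand, and never let a carton tip over.

Things in the scene. Friction and masses are not known exactly. Their poses are not given: they have to be found in the camera images.
- board: Low plywood stand, a flat board on two dark runners: 190 mm (its x, away from the robot) by 280 mm (its y, to the left), its flat top 30 mm above the bench; origin on the bench below its centre. It does not move. The three cartons stand on it side by side, and a loose pencil lies along its far edge.
- tray: Empty low tray of plywood with brown wooden walls, on two runners, left of the stand: 270 mm (its x, away from the robot) by 170 mm (its y), walls 7 mm thick, their top 54 mm and the inner floor 30 mm above the bench; origin on the bench below its centre. It does not move. Two cartons fit in it one behind the other along its x.
- carton_left: The left one, seen from the robot, of three look-alike closed cartons in plain cardboard, taped along the top: 110 mm (its x, away from the robot) by 50 mm (its y) by 56 mm high, about 0.1 m apart; origin at the centre of its underside. Full it weighs 0.63 to 0.8 kg, light 0.12 to 0.16 kg, the load in the middle. Nothing shows which; it changes from run to run.
- carton_left_near (a point): Middle of the lower edge of the left carton's end nearer to the robot. Gripped across its 50 mm width (40 N is ample), a carton does not turn between the fingers: to raise one end the tool has to lean with it, about the other end's lower edge, and a millimetre higher than that arc, lest it press that edge down; the wrist then feels half or more of the weight.
- carton_left_far (a point): Middle of the lower edge of the left carton's end farther from the robot.
- carton_middle: The middle one, seen from the robot, of three look-alike closed cartons in plain cardboard, taped along the top: 110 mm (its x, away from the robot) by 50 mm (its y) by 56 mm high, about 0.1 m apart; origin at the centre of its underside. Full it weighs 0.63 to 0.8 kg, light 0.12 to 0.16 kg, the load in the middle. Nothing shows which; it changes from run to run.
- carton_middle_near (a point): Middle of the lower edge of the middle carton's end nearer to the robot. Gripped across its 50 mm width (40 N is ample), a carton does not turn between the fingers: to raise one end the tool has to lean with it, about the other end's lower edge, and a millimetre higher than that arc, lest it press that edge down; the wrist then feels half or more of the weight.
- carton_middle_far (a point): Middle of the lower edge of the middle carton's end farther from the robot.
- carton_right: The right one, seen from the robot, of three look-alike closed cartons in plain cardboard, taped along the top: 110 mm (its x, away from the robot) by 50 mm (its y) by 56 mm high, about 0.1 m apart; origin at the centre of its underside. Full it weighs 0.63 to 0.8 kg, light 0.12 to 0.16 kg, the load in the middle. Nothing shows which; it changes from run to run.
- carton_right_near (a point): Middle of the lower edge of the right carton's end nearer to the robot. Gripped across its 50 mm width (40 N is ample), a carton does not turn between the fingers: to raise one end the tool has to lean with it, about the other end's lower edge, and a millimetre higher than that arc, lest it press that edge down; the wrist then feels half or more of the weight.
- carton_right_far (a point): Middle of the lower edge of the right carton's end farther from the robot.

How it is judged:
By the outcome, as a careful person would: the job done as asked, in the order asked, and still so for the second after the job is handed in, with the robot touching nothing.
It also fails if it takes over 72 s, if anything falls off the work surface, if the arm or the gripper's body presses on something with over 40 N, if the wrist force passes 120 N, or if a joint passes its speed limit or range.

## Working session

There is one attempt and no reset: what is moved stays moved. The work goes in short steps, Python scripts to look and compute and a tool call to move; the robot and the scene stay as the last step left them, time stands still between calls to the robot, and variables do not carry over. Pictures are saved under pics/ and viewed, at most 10 in all, crops included, and the job is handed in when it is done.

Besides the shell and the picture viewer there is one more tool, called after "Call:" as name([rows], argument=value, ...), one row to a line, values as JSON. play_rows: Moves the arm, as the interface text tells. Its arguments: {"type":"object","properties":{"targets":{"type":"array","items":{"type":"object","properties":{"offset":{"type":"array","items":{"type":"number"}},"twist":{"type":"number"},"claw":{"type":"number"}}}},"squeeze":{"type":"number"}},"required":["targets"]}

```bash
mkdir -p pics; cat > h.py <<'E'
import numpy as np, cv2
from station import robot
from scipy.spatial.transform import Rotation as Rn
def world(cam,rc,z):
    c=robot.get_calibration(cam); K=np.array([[c["fx"],0,c["cx"]],[0,c["fy"],c["cy"]],[0,0,1.]])
    u=cv2.undistortPoints(np.array([[[rc[1],rc[0]]]],float),K,np.array(c["D"]))[0,0]
    R=np.array(c["R"]);t=np.array(c["t"]);o=-R.T@t;d=R.T@np.array([u[0],u[1],1])
    return o+d*(z-o[2])/d[2]
E
python3 - <<'E'
from h import *
np.set_printoptions(precision=4,suppress=True)
for k,v in robot.get_state().items(): print(k,np.round(v,4))
for cam in ("scene","top"):
    im=robot.camera(cam); cv2.imwrite(f"pics/{cam}.png",im[:,:,::-1])
    print(cam, "campos",-np.array(robot.get_calibration(cam)["R"]).T@np.array(robot.get_calibration(cam)["t"]))
    for n,z in [("board",0),("tray",0)]+[(f"carton_{s}{e}",.03) for s in("left","middle","right") for e in("","_near","_far")]:
        for r in robot.landmark_of(n,cam)[:2]: print(n,round(r["score"],2),np.round(r["centre"],1),world(cam,r["centre"],z))
E
```

```text
t 0.0
joint_pos [ 1.063   0.3428  1.525  -0.      1.2754 -0.146 ]
joint_vel [-0.0018 -0.0003 -0.0008  0.0013  0.0007 -0.0006]
joint_torque [ -0.     -43.3676 -24.6018  -0.0001   0.0077   0.    ]
eef_pos [0.1856 0.4906 0.1996]
tool_rot [ 0.1799  0.9837 -0.0008 -0.0003]
contact_force [-0.2736  0.2697  0.3427]
wrist_torque [ 0.0054  0.0505 -0.0154]
grasp_force 0.0
width 1.0032
scene campos [ 0.1794 -0.5209  0.4783]
tray 0.8 [197.3 261.1] [0.5256 0.2854 0.    ]
carton_left 0.96 [221.4 303.9] [0.5341 0.0967 0.03  ]
carton_left 0.71 [276.3 355.6] [ 0.52   -0.0971  0.03  ]
carton_left_near 0.57 [226.8 279.5] [0.4828 0.105  0.03  ]
carton_middle 0.62 [244.1 323.7] [0.5252 0.009  0.03  ]
carton_middle_near 0.84 [254.2 299.6] [0.4716 0.0056 0.03  ]
carton_middle_near 0.28 [219.6 304.5] [0.5386 0.102  0.03  ]
carton_middle_far 0.97 [236.2 350.2] [0.5822 0.0039 0.03  ]
carton_right 0.6 [276.8 353.7] [ 0.5166 -0.0965  0.03  ]
carton_right 0.36 [228.4 283.4] [0.4866 0.0958 0.03  ]
carton_right_near 0.67 [286.6 327.3] [ 0.466  -0.0936  0.03  ]
carton_right_far 0.9 [262.1 382.6] [ 0.5829 -0.0915  0.03  ]
top campos [0.4104 0.1258 0.9028]
board 0.8 [196.3 355.8] [0.561  0.0013 0.    ]
tray 0.96 [213.  228.8] [0.5284 0.2912 0.    ]
carton_left 0.68 [211.  400.5] [ 0.521  -0.0928  0.03  ]
carton_left_near 0.62 [228.1 309.1] [0.4876 0.1109 0.03  ]
carton_middle 0.86 [210.4 355.2] [0.5245 0.0081 0.03  ]
carton_middle_near 0.9 [231.5 352.8] [0.478  0.0153 0.03  ]
carton_middle_far 0.76 [185.9 355.1] [0.5796 0.0061 0.03  ]
carton_right 0.74 [209.2 397.4] [ 0.5251 -0.0861  0.03  ]
carton_right 0.16 [184.2 396.3] [ 0.5817 -0.0869  0.03  ]
carton_right_near 0.68 [237.1 404.8] [ 0.463  -0.0989  0.03  ]
carton_right_far 0.89 [183.1 400.7] [ 0.584 -0.097  0.03 ]
```

View pics/top.png

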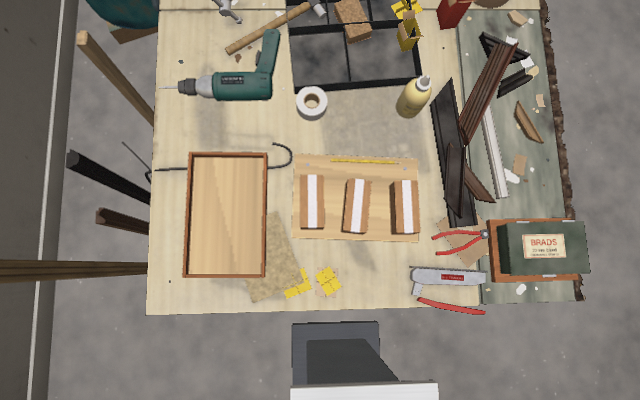

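View pics/scene.png

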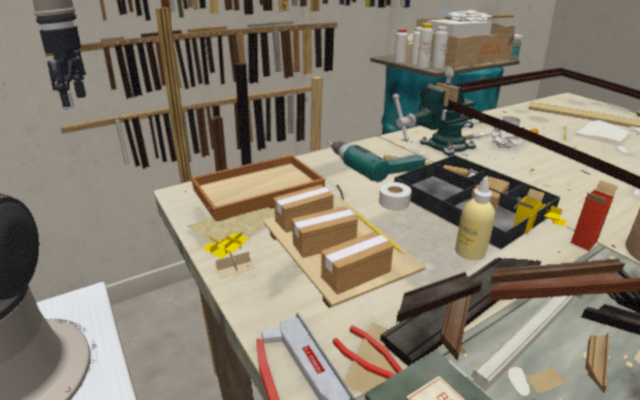

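The top view shows the tray at columns 185–267. The three taped cartons are at about columns 312, 357 and 403, rows 175–232, and the pencil is at row 160. The rows can't lean the tool, so I'll pinch only the upper near corner of each carton with a tiny pad patch. That lets the carton pivot in the grip while its far edge stays on the stand. First I'll refine the poses from the tapes.

```bash
cat >> h.py <<'E'
def rect_world(mask,z,cam="top"):
    ys,xs=np.nonzero(mask)
    P=np.array([world(cam,(y,x),z)[:2] for y,x in zip(ys,xs)],np.float32)
    (c,wh,a)=cv2.minAreaRect(P*1000)
    w,h=wh
    if w<h: w,h,a=h,w,a+90
    a=(a+90)%180-90
    return np.round(c,1),round(w,1),round(h,1),round(a,2)
def tapes():
    im=robot.camera("top"); cv2.imwrite("pics/last_top.png",im[:,:,::-1])
    hsv=cv2.cvtColor(im,cv2.COLOR_RGB2HSV); m=((hsv[...,1]<45)&(hsv[...,2]>170)).astype(np.uint8)
    m[:150]=0;m[290:]=0;m[:,:185]=0;m[:,422:]=0
    n,l,s,c=cv2.connectedComponentsWithStats(m)
    out=[]
    for i in range(1,n):
        if s[i][4]>150: out.append((int(s[i][4]),)+rect_world(l==i,.086))
    return out
E
python3 - <<'E'
from h import *
for r in tapes(): print(r)
for n,z in (("tray",.054),("board",.03),("carton_left",.086),("carton_middle",.086),("carton_right",.086)):
    for r in robot.trace(n,"top")[:2]: print(n,r["score"],np.round(r["box"]),rect_world(r["mask"],z))
E
```

```text
(255, array([640.7,   7.6]), 117.1, 11.0, 89.1)
(159, array([637. , -89.5]), 60.0, 15.4, 89.1)
(475, array([539.2, 104.4]), 109.0, 16.7, -1.26)
(482, array([528.9,  11.1]), 111.4, 18.8, -7.61)
(464, array([524.6, -93.2]), 109.5, 18.4, -0.74)
(281, array([375.6, 269.8]), 64.0, 21.5, 88.53)Traceback (most recent call last):
  File "<stdin>", line 4, in <module>
  File "h.py", line 11, in rect_world
    P=np.array([world(cam,(y,x),z)[:2] for y,x in zip(ys,xs)],np.float32)
                ~~~~~^^^^^^^^^^^^^
  File "h.py", line 5, in world
    c=robot.get_calibration(cam); K=np.array([[c["fx"],0,c["cx"]],[0,c["fy"],c["cy"]],[0,0,1.]])
ValueError: time passes only in moves, steps and waits
```

```bash
python3 - <<'E'
s=open('h.py').read()
a=s.index("def world");b=s.index("def rect_world")
s=s[:a]+'''def worldN(cam,px,z):
    c=robot.get_calibration(cam); K=np.array([[c["fx"],0,c["cx"]],[0,c["fy"],c["cy"]],[0,0,1.]])
    u=cv2.undistortPoints(np.array(px,float).reshape(-1,1,2),K,np.array(c["D"]))[:,0]
    R=np.array(c["R"]);t=np.array(c["t"]);o=-R.T@t;d=np.c_[u,np.ones(len(u))]@R
    return o+d*((z-o[2])/d[:,2])[:,None]
def world(cam,rc,z): return worldN(cam,[[rc[1],rc[0]]],z)[0]
'''+s[b:]
s=s.replace("P=np.array([world(cam,(y,x),z)[:2] for y,x in zip(ys,xs)],np.float32)","P=worldN(cam,np.c_[xs,ys],z)[:,:2].astype(np.float32)")
s=s.replace("    return np.round(c,1),","    d=np.linalg.eigh(np.cov(P.T))[1][:,1];pa=np.degrees(np.arctan(d[1]/d[0]))\n    return round(pa,2),np.round(P.mean(0)*1000,1),np.round(c,1),")
s+='''
def goto(p,yaw):  # remaining shift in tool axes (cm) and twist to have tool x along -carton x
    st=robot.get_state();R=Rn.from_quat(st["tool_rot"]).as_matrix()
    cur=np.arctan2(-R[1,0],-R[0,0]); tw=-(np.radians(yaw)-cur)
    print("twist",round(tw,3),"shift cm in present axes",np.round(R.T@(np.array(p)-st["eef_pos"])*100,2),
      "after twist",np.round((R@Rn.from_euler('z',tw).as_matrix()).T@(np.array(p)-st["eef_pos"])*100,2))
def show():
    s=robot.get_state(); R=Rn.from_quat(s["tool_rot"]).as_matrix()
    print(round(s["t"],2),np.round(s["eef_pos"],4),"yaw",np.round(np.degrees(np.arctan2(-R[1,0],-R[0,0])),2),"F",np.round(s["contact_force"],2),"M",np.round(s["wrist_torque"],3),"w",round(s["width"],3),"g",round(s["grasp_force"],1))
'''
open('h.py','w').write(s)
E
python3 - <<'E'
from h import *
for r in tapes(): print(r)
for n,z in (("tray",.054),("board",.03)):
    for r in robot.trace(n,"top")[:1]: print(n,round(r["score"],2),np.round(r["box"]),rect_world(r["mask"],z))
print(-np.degrees(1))
goto([.4785,.1055,.15],-1.2)
E
```

```text
(258, np.float64(88.11), array([641.2,   4.8], dtype=float32), array([640.7,   6.6]), 115.0, 11.0, 89.1)
(166, np.float64(84.63), array([637.9, -90. ], dtype=float32), array([637. , -88.7]), 62.4, 15.4, 89.14)
(475, np.float64(-1.36), array([539. , 104.5], dtype=float32), array([539.2, 104.4]), 109.0, 16.7, -1.26)
(482, np.float64(-7.63), array([528.4,  11.2], dtype=float32), array([528.9,  11.1]), 111.3, 18.8, -7.56)
(466, np.float64(-0.8), array([524.1, -93.1], dtype=float32), array([524.6, -93.2]), 109.5, 18.4, -0.74)
(297, np.float64(86.53), array([374.2, 270.8], dtype=float32), array([375.6, 270.6]), 65.6, 21.5, 88.54)
tray 0.76 [182. 150. 268. 279.] (np.float64(-1.28), array([518.5, 288.1], dtype=float32), array([522.6, 286.9]), 269.7, 173.1, -1.42)
board 0.81 [292. 151. 419. 241.] (np.float64(-87.78), array([562.3,  14.7], dtype=float32), array([555.1,   8.1]), 281.3, 190.3, 86.62)
-57.29577951308232
twist -0.341 shift cm in present axes [-41.02 -25.7    5.03] after twist [-30.07 -37.93   5.03]
```

Call:
play_rows([
  {"offset":[0,0,0],"twist":-0.17,"claw":7},
  {"offset":[0,0,0],"twist":-0.171,"claw":7},
  {"offset":[-3.76,-4.74,0.3],"twist":0,"claw":7},
  {"offset":[-3.76,-4.74,0.3],"twist":0,"claw":7},
  {"offset":[-3.76,-4.74,0.3],"twist":0,"claw":7},
  {"offset":[-3.76,-4.74,0.3],"twist":0,"claw":7},
  {"offset":[-3.76,-4.74,0.3],"twist":0,"claw":7},
  {"offset":[-3.76,-4.74,0.3],"twist":0,"claw":7},
  {"offset":[-3.76,-4.74,0.3],"twist":0,"claw":7},
  {"offset":[-3.76,-4.74,0.3],"twist":0,"claw":7},
], squeeze=20)

```text
t: 2.7
eef_pos: [0.4798, 0.1039, 0.1765]
tool_rot: [0.011, 1.0, 0.0, 0.0]
contact_force: [1.4, 0.6, 0.2]
width: 0.817
grasp_force: 0.0
```

```bash
python3 - <<'E'
from h import *
show(); goto([.477,.1057,.12],-1.3)
im=robot.camera("wrist"); cv2.imwrite("pics/w1.png",im[:,:,::-1])
E
```

```text
2.7 [0.4798 0.1039 0.1765] yaw -1.21 F [1.37 0.6  0.22] M [ 0.063 -0.015  0.032] w 0.817 g 0.0
twist 0.002 shift cm in present axes [0.29 0.17 5.65] after twist [0.29 0.17 5.65]
```

View pics/w1.png

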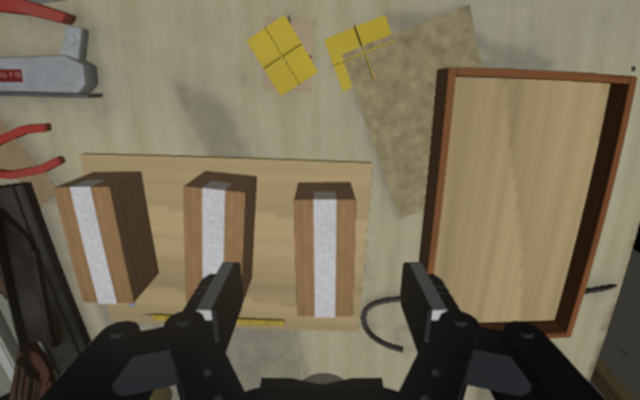

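The wrist view shows the left carton between the open fingers. Its top-face near edge is at about row 193 and its far edge at about row 317, both around column 325. I'll check that against the tape estimate.

```bash
cat >> h.py <<'E'
def wristN(px,z):
    s=robot.get_state();c=robot.get_calibration("wrist"); K=np.array([[c["fx"],0,c["cx"]],[0,c["fy"],c["cy"]],[0,0,1.]])
    T=np.array(c["tool_from_camera"]);R=Rn.from_quat(s["tool_rot"]).as_matrix()
    u=cv2.undistortPoints(np.array(px,float).reshape(-1,1,2),K,np.array(c["D"]))[:,0]
    o=R@T[:3,3]+s["eef_pos"];d=np.c_[u,np.ones(len(u))]@(R@T[:3,:3]).T
    return o+d*((z-o[2])/d[:,2])[:,None]
def wtapes():
    im=robot.camera("wrist"); hsv=cv2.cvtColor(im,cv2.COLOR_RGB2HSV); m=((hsv[...,1]<45)&(hsv[...,2]>150)).astype(np.uint8)
    n,l,s,c=cv2.connectedComponentsWithStats(m)
    for i in range(1,n):
        if s[i][4]>800 and s[i][1]>120:
            ys,xs=np.nonzero(l==i);P=wristN(np.c_[xs,ys],.086)[:,:2];d=np.linalg.eigh(np.cov(P.T))[1][:,1]
            q=(P-P.mean(0))@d*1000
            print(s[i],np.round(P.mean(0)*1000,1),"yaw",round(np.degrees(np.arctan(d[1]/d[0])),2),"len",np.round([q.min(),q.max()],1),"x",np.round([P[:,0].min()*1000,P[:,0].max()*1000],1))
E
python3 - <<'E'
from h import *
wtapes()
E
```

```text
[  76  182   46  119 2361] [519.5 -89.5] yaw -0.79 len [-59.   52.2] x [467.3 578.5]
[ 208  183   24   91 1840] [507.7  17.5] yaw -9.2 len [-45.4  35.7] x [471.5 551.5]
[ 321  194   23  120 2657] [535.8 109. ] yaw -1.27 len [-58.7  52.7] x [482.9 594.7]
```

```bash
python3 - <<'E'
from h import *
show(); wtapes(); goto([.4765,.1075,.08],-1.3)
E
```

```text
2.8 [0.4816 0.1012 0.1759] yaw -1.52 F [-1.12  1.06  0.24] M [-0.027 -0.014  0.02 ] w 0.825 g 0.0
[  73  186   47  118 2331] [520.9 -90.3] yaw -0.55 len [-58.8  52.2] x [468.7 579.7]
[ 205  187   23   88 1831] [507.8  16.7] yaw -8.91 len [-44.2  35.2] x [472.7 550.4]
[ 317  197   23  119 2620] [535.8 108.4] yaw -1.02 len [-58.7  52.2] x [483.7 594.6]
twist -0.003 shift cm in present axes [0.34 0.4  9.59] after twist [0.34 0.4  9.59]
```

Call:
play_rows([
  {"offset":[0.2,0.15,3],"twist":0,"claw":7},
  {"offset":[0,0,3],"twist":0,"claw":7},
  {"offset":[0,0,2],"twist":0,"claw":7},
  {"offset":[0,0,0.5],"twist":0,"claw":7},
  {"offset":[0,0,0],"twist":0,"claw":7},
  {"offset":[0,0,0],"twist":0,"claw":7},
])

```text
t: 3.6
eef_pos: [0.4772, 0.1076, 0.0923]
tool_rot: [0.01, 1.0, 0.0, 0.001]
contact_force: [0.1, -0.3, -0.1]
width: 0.816
grasp_force: 0.0
```

```bash
python3 - <<'E'
from h import *
show(); goto([.4765,.1075,.08],-1.3)
im=robot.camera("wrist"); cv2.imwrite("pics/w2.png",im[:,:,::-1]);wtapes()
E
```

```text
3.6 [0.4772 0.1076 0.0923] yaw -1.16 F [ 0.14 -0.29 -0.11] M [ 0.026 -0.047  0.042] w 0.816 g 0.0
twist 0.002 shift cm in present axes [ 0.07 -0.01  1.22] after twist [ 0.07 -0.01  1.22]
[   0  230   52  145 2617] [531.5 -92.7] yaw -3.75 len [-50.2  61.1] x [470.9 582.1]
[ 149  234   34   94 2492] [502.2  14.7] yaw -10.39 len [-38.1  27.6] x [474.3 538.6]
[ 304  250   32  133 3970] [530.8 106. ] yaw -0.92 len [-53.7  44.9] x [485.7 584.5]
```

View pics/w2.png

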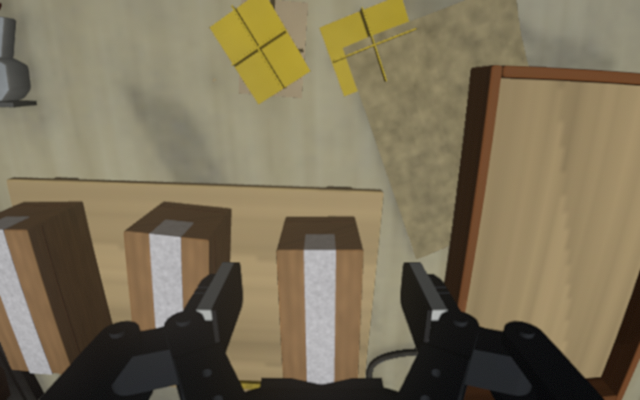

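The carton sits midway between the fingers, at column 320 against 321 for the fingers. Its near edge is just inside the pad width, so I'll descend and pinch the corner.

Call:
play_rows([
  {"offset":[0,0,1.4],"twist":0,"claw":7},
  {"offset":[0,0,0],"twist":0,"claw":5},
  {"offset":[0,0,0],"twist":0,"claw":4.5},
  {"offset":[0,0,0],"twist":0,"claw":4.5},
  {"offset":[0,0,0],"twist":0,"claw":4.5},
  {"offset":[0,0,0],"twist":0,"claw":4.5},
], squeeze=20)

```text
t: 4.45
eef_pos: [0.4768, 0.1072, 0.0774]
tool_rot: [0.01, 1.0, 0.0, 0.0]
contact_force: [-0.3, -1.3, -0.6]
width: 0.531
grasp_force: 0.0
```

```bash
python3 - <<'E'
from h import *
show()
E
```

```text
4.45 [0.4768 0.1072 0.0774] yaw -1.19 F [-0.33 -1.3  -0.59] M [-0.015 -0.024 -0.018] w 0.531 g 0.0
```

Call:
play_rows([
  {"offset":[0,0,0],"twist":0,"claw":6.2},
  {"offset":[0,0,0],"twist":0,"claw":6.2},
  {"offset":[-0.15,0,0.4],"twist":0,"claw":6.2},
  {"offset":[0,0,0],"twist":0,"claw":5},
  {"offset":[0,0,0],"twist":0,"claw":4.5},
  {"offset":[0,0,0],"twist":0,"claw":4.5},
  {"offset":[0,0,0],"twist":0,"claw":4.5},
])

```text
t: 5.32
eef_pos: [0.4782, 0.1072, 0.0734]
tool_rot: [0.01, 1.0, 0.0, 0.0]
contact_force: [0.1, -0.4, 0.6]
width: 0.531
grasp_force: 0.0
```

```bash
python3 - <<'E'
from h import *
show()
im=robot.camera("wrist"); cv2.imwrite("pics/w3.png",im[100:400,160:480,::-1].repeat(2,0).repeat(2,1))
E
```

```text
5.33 [0.4782 0.1072 0.0734] yaw -1.2 F [ 0.07 -0.4   0.61] M [ 0.034  0.047 -0.004] w 0.531 g 0.0
```

View pics/w3.png

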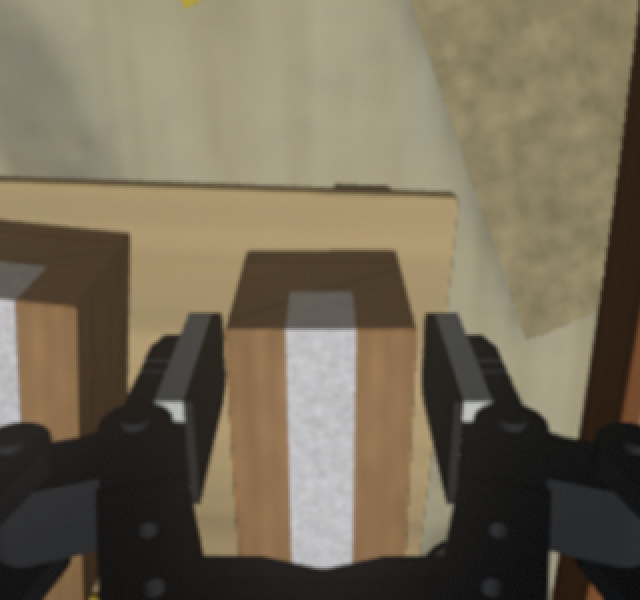

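The pads flank the carton with a few millimetres of clearance, so the reported opening runs small and the fingers simply haven't closed enough. I'll close further.

Call:
play_rows([
  {"offset":[0,0,0],"twist":0,"claw":3.5},
  {"offset":[0,0,0],"twist":0,"claw":3},
  {"offset":[0,0,0],"twist":0,"claw":3},
  {"offset":[0,0,0],"twist":0,"claw":3},
])

```text
t: 5.88
eef_pos: [0.4782, 0.1072, 0.0733]
tool_rot: [0.01, 1.0, 0.0, 0.0]
contact_force: [0.0, 0.2, -0.4]
width: 0.349
grasp_force: 0.0
```

```bash
python3 - <<'E'
from h import *
show()
E
```

```text
5.88 [0.4782 0.1072 0.0733] yaw -1.19 F [ 0.01  0.21 -0.39] M [ 0.037  0.017 -0.003] w 0.349 g 0.0
```

```bash
python3 - <<'E'
from h import *
c=robot.get_calibration("wrist"); K=np.array([[c["fx"],0,c["cx"]],[0,c["fy"],c["cy"]],[0,0,1.]])
T=np.linalg.inv(np.array(c["tool_from_camera"])); print(np.round(np.array(c["tool_from_camera"]),4))
im=robot.camera("wrist")[:,:,::-1]
im=im[100:400,160:480].repeat(2,0).repeat(2,1).copy()
for z,col in ((0,(0,0,255)),(-.01,(0,255,0)),(-.04,(255,0,0))):
    P=np.array([[x,y,z] for x in(.011,-.011) for y in (-.015,.015)])
    q=cv2.projectPoints(P,cv2.Rodrigues(T[:3,:3])[0],T[:3,3],K,np.array(c["D"]))[0][:,0]
    print(z,np.round(q,0).tolist())
    for p in q: cv2.circle(im,tuple(int(v) for v in ((p-[160,100])*2)),4,col,-1)
cv2.imwrite("pics/w4.png",im)
E
```

```text
[[ 3.000e-04 -9.491e-01 -3.149e-01  8.020e-02]
 [ 1.000e+00 -1.000e-04  1.300e-03  2.000e-04]
 [-1.300e-03 -3.149e-01  9.491e-01 -1.750e-01]
 [ 0.000e+00  0.000e+00  0.000e+00  1.000e+00]]
0 [[292.0, 222.0], [348.0, 222.0], [293.0, 258.0], [347.0, 258.0]]
-0.01 [[291.0, 229.0], [350.0, 229.0], [292.0, 267.0], [349.0, 267.0]]
-0.04 [[285.0, 256.0], [355.0, 256.0], [287.0, 300.0], [354.0, 300.0]]
```

View pics/w4.png

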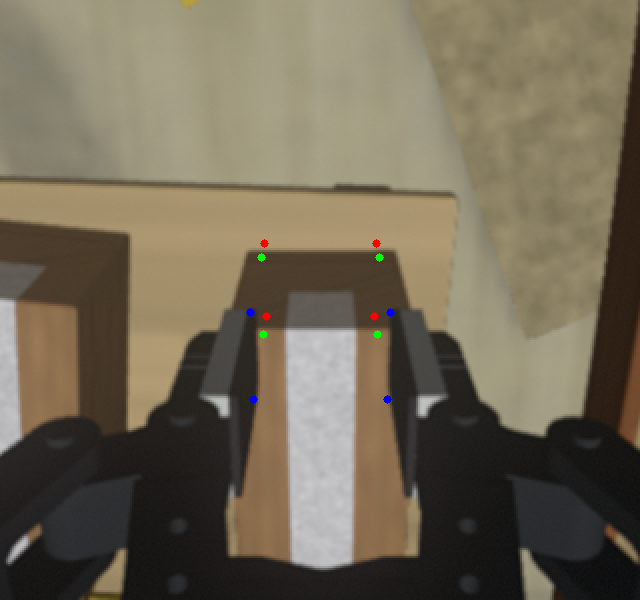

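The overlay shows the pad tips about 38 mm behind the stated TCP, with the pads spanning tool z from about −38 to −75 mm. So the pads closed above the carton and never touched it. I'll reopen, go 3 cm lower and pinch again.

Call:
play_rows([
  {"offset":[0,0,0],"twist":0,"claw":6.5},
  {"offset":[0,0,0],"twist":0,"claw":6.5},
  {"offset":[0,0,0],"twist":0,"claw":6.5},
  {"offset":[0,0,1.6],"twist":0,"claw":6.5},
  {"offset":[0,0,1.5],"twist":0,"claw":6.5},
  {"offset":[0,0,0],"twist":0,"claw":5.2},
  {"offset":[0,0,0],"twist":0,"claw":4.5},
  {"offset":[0,0,0],"twist":0,"claw":4.5},
  {"offset":[0,0,0],"twist":0,"claw":4.5},
])

```text
t: 7.05
eef_pos: [0.4778, 0.1072, 0.0424]
tool_rot: [0.01, 1.0, -0.0, -0.0]
contact_force: [-2.5, -0.7, -2.7]
width: 0.571
grasp_force: 21.3
```

```bash
python3 - <<'E'
from h import *
show()
E
```

```text
7.05 [0.4778 0.1072 0.0424] yaw -1.19 F [-2.55 -0.72 -2.74] M [-0.206  0.383 -0.098] w 0.571 g 21.3
```

Call:
play_rows([
  {"offset":[0,0,-0.25],"twist":0,"claw":4.5},
  {"offset":[0,0,-0.25],"twist":0,"claw":4.5},
  {"offset":[0,0,-0.25],"twist":0,"claw":4.5},
  {"offset":[0,0,-0.25],"twist":0,"claw":4.5},
  {"offset":[0,0,0],"twist":0,"claw":4.5},
  {"offset":[0,0,0],"twist":0,"claw":4.5},
])

```text
t: 7.8
eef_pos: [0.478, 0.1072, 0.0522]
tool_rot: [0.01, 1.0, 0.0, -0.0]
contact_force: [0.2, -0.1, -3.9]
width: 0.569
grasp_force: 21.6
```

```bash
python3 - <<'E'
from h import *
show()
im=robot.camera("scene"); cv2.imwrite("pics/s2.png",cv2.resize(im[160:310,230:420,::-1],None,fx=4,fy=4,interpolation=cv2.INTER_CUBIC));show()
E
```

```text
7.8 [0.478  0.1072 0.0522] yaw -1.19 F [ 0.16 -0.07 -3.94] M [-0.01  -0.044  0.029] w 0.569 g 21.6
7.85 [0.478  0.1072 0.0522] yaw -1.19 F [ 1.02  0.57 -4.75] M [ 0.018 -0.057 -0.034] w 0.565 g 21.6
```

View pics/s2.png

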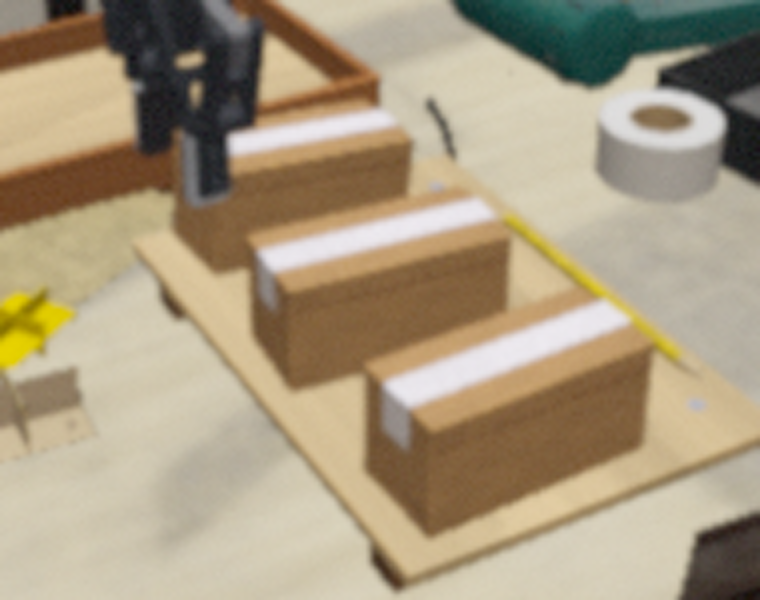

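The left carton reads about −4 N with almost no moment, so its near end is raised, it is pivoting in the pads, and it is full (about 0.8 kg). The scene crop shows it held at its near top corner, far end on the stand. I'll hold it a little longer, then set it down.

Call:
play_rows([
  {"offset":[0,0,0],"twist":0,"claw":4.5},
  {"offset":[0,0,0],"twist":0,"claw":4.5},
  {"offset":[0,0,0],"twist":0,"claw":4.5},
  {"offset":[0,0,0],"twist":0,"claw":4.5},
  {"offset":[0,0,0],"twist":0,"claw":4.5},
  {"offset":[0,0,0],"twist":0,"claw":4.5},
  {"offset":[0,0,0],"twist":0,"claw":4.5},
  {"offset":[0,0,0],"twist":0,"claw":4.5},
])

```text
t: 8.85
eef_pos: [0.4781, 0.1072, 0.0523]
tool_rot: [0.01, 1.0, 0.0, -0.0]
contact_force: [0.5, -0.1, -3.6]
width: 0.57
grasp_force: 21.7
```

Call:
play_rows([
  {"offset":[0,0,0.25],"twist":0,"claw":4.5},
  {"offset":[0,0,0.25],"twist":0,"claw":4.5},
  {"offset":[0,0,0.25],"twist":0,"claw":4.5},
  {"offset":[0,0,0.2],"twist":0,"claw":4.5},
  {"offset":[0,0,0],"twist":0,"claw":4.5},
  {"offset":[0,0,0],"twist":0,"claw":6.8},
  {"offset":[0,0,0],"twist":0,"claw":6.8},
  {"offset":[0,0,0],"twist":0,"claw":6.8},
  {"offset":[0,0,-3],"twist":0,"claw":6.8},
  {"offset":[0,0,-3],"twist":0,"claw":6.8},
])

```text
t: 10.1
eef_pos: [0.4783, 0.1072, 0.1035]
tool_rot: [0.01, 1.0, 0.0, -0.0]
contact_force: [0.1, 0.2, -1.3]
width: 0.793
grasp_force: 0.0
```

```bash
python3 - <<'E'
from h import *
show()
for r in tapes(): 
    if r[0]>300: print(r)
# middle carton near end
import math
y=math.radians(-7.6); u=np.array([math.cos(y),math.sin(y)]); c=np.array([.5284,.0115])+[0.0,.002]
p=c-u*(.055+.006); print(p); goto([*p,.10],-7.6)
E
```

```text
10.1 [0.4783 0.1072 0.1035] yaw -1.19 F [ 0.07  0.22 -1.27] M [-0.01   0.017 -0.022] w 0.793 g 0.0
(550, np.float64(87.33), array([639., -45.], dtype=float32), array([635.5, -31.8]), 196.2, 30.8, 86.05)
(712, np.float64(3.8), array([550.8, -13.6], dtype=float32), array([550.9, -14.3]), 122.6, 28.3, 3.89)
(3976, np.float64(-86.1), array([543.2,  88.1], dtype=float32), array([544.2,  87.1]), 157.5, 114.1, -85.56)
(737, np.float64(3.88), array([537.3, 188.3], dtype=float32), array([538.5, 188.7]), 123.3, 27.0, 3.25)
(468, np.float64(-0.8), array([524.1, -93.2], dtype=float32), array([524.6, -93.3]), 109.5, 18.5, -0.74)
[0.46793585 0.02156764]
twist 0.112 shift cm in present axes [ 1.1  -8.61  0.73] after twist [ 0.13 -8.67  0.73]
```

Call:
play_rows([
  {"offset":[0,0,0],"twist":0.112,"claw":6.5},
  {"offset":[0.06,-4.3,0],"twist":0,"claw":6.5},
  {"offset":[0.07,-4.35,0],"twist":0,"claw":6.5},
  {"offset":[0,0,0],"twist":0,"claw":6.5},
  {"offset":[0,0,0],"twist":0,"claw":6.5},
  {"offset":[0,0,0],"twist":0,"claw":6.5},
])

```text
t: 10.9
eef_pos: [0.4657, 0.0224, 0.1028]
tool_rot: [0.066, 0.998, 0.0, 0.0]
contact_force: [-0.3, -1.4, 0.1]
width: 0.757
grasp_force: 0.0
```

```bash
python3 - <<'E'
from h import *
show(); wtapes(); goto([.4679,.0216,.042],-7.6)
im=robot.camera("wrist"); cv2.imwrite("pics/w5.png",im[:,:,::-1])
E
```

```text
10.9 [0.4657 0.0224 0.1028] yaw -7.54 F [-0.3  -1.44  0.12] M [-0.045  0.015  0.067] w 0.757 g 0.0
[ 450  242   30   82 2015] [511.6 108.3] yaw 2.49 len [-36.   25.6] x [486.3 547.3]
[ 303  245   30  138 3886] [524.2  13.2] yaw -7.28 len [-58.9  48.7] x [474.8 583.3]
[ 126  257   47   70 1801] [494.9 -92.6] yaw -0.81 len [-26.9  24.2] x [470.7 521.8]
twist 0.001 shift cm in present axes [-0.23 -0.05  6.08] after twist [-0.23 -0.05  6.08]
```

View pics/w5.png

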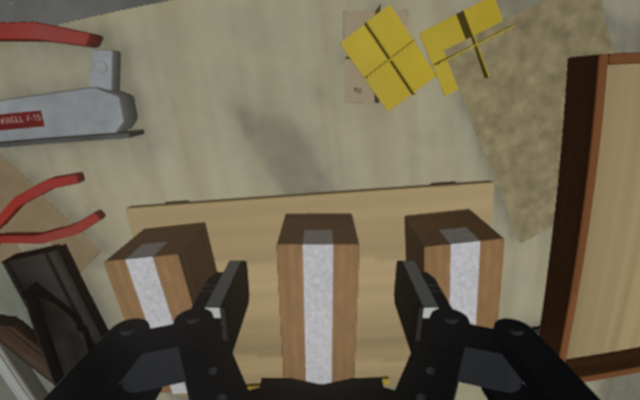

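The middle carton is centred, at column 318 against 321 for the fingers, and aligned with the tool, so I'll descend and pinch its near top corner. The left carton still stands properly.

Call:
play_rows([
  {"offset":[0,-0.05,3],"twist":0,"claw":6.5},
  {"offset":[0,0,2.2],"twist":0,"claw":6.5},
  {"offset":[0,0,0.9],"twist":0,"claw":6.5},
  {"offset":[0,0,0],"twist":0,"claw":5.2},
  {"offset":[0,0,0],"twist":0,"claw":4.5},
  {"offset":[0,0,0],"twist":0,"claw":4.5},
  {"offset":[0,0,0],"twist":0,"claw":4.5},
  {"offset":[0,0,0],"twist":0,"claw":4.5},
])

```text
t: 12.0
eef_pos: [0.4657, 0.0212, 0.0422]
tool_rot: [0.066, 0.998, 0.0, 0.0]
contact_force: [-1.4, 1.4, 2.1]
width: 0.559
grasp_force: 21.0
```

```bash
python3 - <<'E'
from h import *
show()
E
```

```text
12.0 [0.4657 0.0212 0.0422] yaw -7.61 F [-1.45  1.42  2.13] M [0.096 0.104 0.066] w 0.559 g 21.0
```

Call:
play_rows([
  {"offset":[0,0,-0.25],"twist":0,"claw":4.5},
  {"offset":[0,0,-0.25],"twist":0,"claw":4.5},
  {"offset":[0,0,-0.25],"twist":0,"claw":4.5},
  {"offset":[0,0,-0.25],"twist":0,"claw":4.5},
  {"offset":[0,0,0],"twist":0,"claw":4.5},
  {"offset":[0,0,0],"twist":0,"claw":4.5},
  {"offset":[0,0,0],"twist":0,"claw":4.5},
])

```text
t: 12.88
eef_pos: [0.4652, 0.0211, 0.0517]
tool_rot: [0.066, 0.998, 0.0, -0.0]
contact_force: [-1.7, -0.3, -0.8]
width: 0.561
grasp_force: 21.1
```

```bash
python3 - <<'E'
from h import *
for i in range(4): show(); im=robot.camera("scene")
cv2.imwrite("pics/s3.png",cv2.resize(im[180:310,230:420,::-1],None,fx=4,fy=4,interpolation=cv2.INTER_CUBIC))
E
```

```text
12.88 [0.4652 0.0211 0.0517] yaw -7.61 F [-1.74 -0.3  -0.81] M [ 0.027  0.11  -0.025] w 0.561 g 21.1
12.93 [0.4652 0.0211 0.0517] yaw -7.61 F [-0.79 -0.01 -0.34] M [ 0.022  0.111 -0.029] w 0.56 g 21.1
12.97 [0.4652 0.0212 0.0517] yaw -7.6 F [-0.36 -0.39 -0.87] M [ 0.037  0.163 -0.027] w 0.563 g 21.1
13.03 [0.4653 0.0211 0.0517] yaw -7.61 F [-0.17  0.36 -0.33] M [-0.012  0.141 -0.007] w 0.56 g 21.1
```

View pics/s3.png

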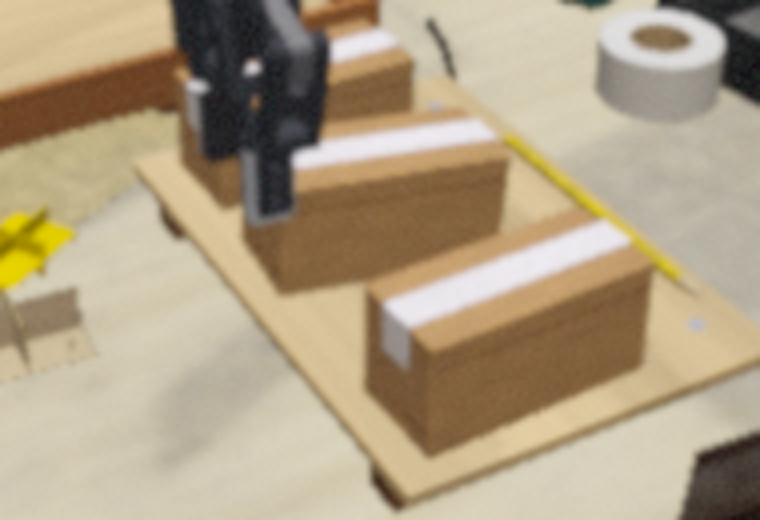

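The middle carton's near bottom corner rose about 13 px while the far end stayed put, and the wrist feels only about 0.6 N, so it is light. I'll hold, lower, release and go on to the right carton.

Call:
play_rows([
  {"offset":[0,0,-0.05],"twist":0,"claw":4.5},
  {"offset":[0,0,0],"twist":0,"claw":4.5},
  {"offset":[0,0,0],"twist":0,"claw":4.5},
  {"offset":[0,0,0],"twist":0,"claw":4.5},
  {"offset":[0,0,0],"twist":0,"claw":4.5},
  {"offset":[0,0,0],"twist":0,"claw":4.5},
])

```text
t: 13.82
eef_pos: [0.4654, 0.0211, 0.0523]
tool_rot: [0.066, 0.998, 0.0, 0.0]
contact_force: [-0.2, -0.6, -0.7]
width: 0.566
grasp_force: 21.0
```

Call:
play_rows([
  {"offset":[0,0,0.25],"twist":0,"claw":4.5},
  {"offset":[0,0,0.25],"twist":0,"claw":4.5},
  {"offset":[0,0,0.25],"twist":0,"claw":4.5},
  {"offset":[0,0,0.25],"twist":0,"claw":4.5},
  {"offset":[0,0,0],"twist":0,"claw":4.5},
  {"offset":[0,0,0],"twist":0,"claw":6.8},
  {"offset":[0,0,0],"twist":0,"claw":6.8},
  {"offset":[0,0,0],"twist":0,"claw":6.8},
  {"offset":[0,0,-3],"twist":0,"claw":6.8},
  {"offset":[0,0,-3],"twist":0,"claw":6.8},
])

```text
t: 15.08
eef_pos: [0.4651, 0.0211, 0.1028]
tool_rot: [0.066, 0.998, 0.0, -0.0]
contact_force: [0.1, -0.8, 0.3]
width: 0.798
grasp_force: 0.0
```

```bash
python3 - <<'E'
from h import *
show(); goto([.4635,-.0905,.042],-0.8)
E
```

```text
15.07 [0.4651 0.0211 0.1028] yaw -7.61 F [ 0.05 -0.83  0.34] M [-0.011 -0.047 -0.01 ] w 0.798 g 0.0
twist -0.119 shift cm in present axes [ -1.32 -11.09   6.08] after twist [  0.   -11.16   6.08]
```

Call:
play_rows([
  {"offset":[0,0,0],"twist":-0.119,"claw":6.5},
  {"offset":[0,-5.6,0],"twist":0,"claw":6.5},
  {"offset":[0,-5.6,0],"twist":0,"claw":6.5},
  {"offset":[0,0,0],"twist":0,"claw":6.5},
  {"offset":[0,0,0],"twist":0,"claw":6.5},
  {"offset":[0,0,0],"twist":0,"claw":6.5},
])

```text
t: 15.82
eef_pos: [0.4637, -0.0897, 0.1022]
tool_rot: [0.006, 1.0, 0.0, -0.0]
contact_force: [-0.4, -0.1, -0.3]
width: 0.759
grasp_force: 0.0
```

```bash
python3 - <<'E'
from h import *
show(); wtapes(); goto([.4635,-.0905,.042],-.8)
E
```

```text
15.82 [ 0.4637 -0.0897  0.1022] yaw -0.7 F [-0.37 -0.09 -0.28] M [-0.01   0.02   0.029] w 0.759 g 0.0
[ 303  240   31  144 4087] [521.1 -91.8] yaw -0.62 len [-61.3  50.1] x [470.9 582.4]
[ 466  243   51   84 2247] [503.4  17.8] yaw -7.05 len [-32.4  28.3] x [474.7 536.2]
[ 577  256   62  132 2886] [535.2 108.8] yaw -0.33 len [-64.1  48.8] x [486.4 599.4]
[ 42 292  40  73 893] [ 535.6 -269.3] yaw 5.31 len [-33.3  27.5] x [508.1 569.2]
twist 0.002 shift cm in present axes [ 0.03 -0.08  6.03] after twist [ 0.03 -0.08  6.03]
```

Call:
play_rows([
  {"offset":[0,-0.12,3],"twist":0,"claw":6.5},
  {"offset":[0,0,2.2],"twist":0,"claw":6.5},
  {"offset":[0,0,0.8],"twist":0,"claw":6.5},
  {"offset":[0,0,0],"twist":0,"claw":5.2},
  {"offset":[0,0,0],"twist":0,"claw":4.5},
  {"offset":[0,0,0],"twist":0,"claw":4.5},
  {"offset":[0,0,0],"twist":0,"claw":4.5},
  {"offset":[0,0,0],"twist":0,"claw":4.5},
])

```text
t: 16.88
eef_pos: [0.4641, -0.0918, 0.0427]
tool_rot: [0.007, 1.0, 0.0, 0.0]
contact_force: [0.3, 4.0, 3.0]
width: 0.575
grasp_force: 21.7
```

Call:
play_rows([
  {"offset":[0,0,-0.25],"twist":0,"claw":4.5},
  {"offset":[0,0,-0.25],"twist":0,"claw":4.5},
  {"offset":[0,0,-0.25],"twist":0,"claw":4.5},
  {"offset":[0,0,-0.25],"twist":0,"claw":4.5},
  {"offset":[0,0,0],"twist":0,"claw":4.5},
  {"offset":[0,0,0],"twist":0,"claw":4.5},
  {"offset":[0,0,0],"twist":0,"claw":4.5},
])

```text
t: 17.75
eef_pos: [0.4636, -0.0921, 0.0522]
tool_rot: [0.007, 1.0, 0.0, -0.0]
contact_force: [-0.2, -0.3, -4.7]
width: 0.576
grasp_force: 21.6
```

```bash
python3 - <<'E'
from h import *
for i in range(4): show(); im=robot.camera("scene")
cv2.imwrite("pics/s4.png",cv2.resize(im[180:310,230:420,::-1],None,fx=4,fy=4,interpolation=cv2.INTER_CUBIC))
for n in ("carton_right_near","carton_right_far"): print(n,[(round(r["score"],2),np.round(r["centre"],1).tolist()) for r in robot.landmark_of(n,"scene")[:1]])
E
```

```text
17.75 [ 0.4636 -0.0921  0.0522] yaw -0.79 F [-0.21 -0.25 -4.72] M [-0.148  0.106 -0.043] w 0.576 g 21.6
17.8 [ 0.4636 -0.0921  0.0522] yaw -0.79 F [-0.9  -1.13 -3.84] M [-0.112  0.198 -0.085] w 0.572 g 21.6
17.85 [ 0.4636 -0.0921  0.0522] yaw -0.79 F [-0.28 -0.85 -3.32] M [-0.149  0.159 -0.066] w 0.573 g 21.7
17.9 [ 0.4636 -0.092   0.0522] yaw -0.79 F [-0.01 -0.08 -4.92] M [-0.169  0.169 -0.078] w 0.571 g 21.7
carton_right_near [(0.62, [283.9, 324.0])]
carton_right_far [(0.83, [263.9, 383.3])]
```

The right carton reads about −4 N, so it is full. The near landmark rose about 3 px and the far end stayed. I'll hold, lower, release and regrip at its middle for the carry.

Call:
play_rows([
  {"offset":[0,0,0],"twist":0,"claw":4.5},
  {"offset":[0,0,0],"twist":0,"claw":4.5},
  {"offset":[0,0,0],"twist":0,"claw":4.5},
  {"offset":[0,0,0],"twist":0,"claw":4.5},
  {"offset":[0,0,0],"twist":0,"claw":4.5},
  {"offset":[0,0,0],"twist":0,"claw":4.5},
])

```text
t: 18.8
eef_pos: [0.4637, -0.092, 0.0523]
tool_rot: [0.007, 1.0, 0.0, -0.0]
contact_force: [-2.2, -0.9, -2.9]
width: 0.568
grasp_force: 21.8
```

Call:
play_rows([
  {"offset":[0,0,0.25],"twist":0,"claw":4.5},
  {"offset":[0,0,0.25],"twist":0,"claw":4.5},
  {"offset":[0,0,0.25],"twist":0,"claw":4.5},
  {"offset":[0,0,0.2],"twist":0,"claw":4.5},
  {"offset":[0,0,0],"twist":0,"claw":4.5},
  {"offset":[0,0,0],"twist":0,"claw":6.8},
  {"offset":[0,0,0],"twist":0,"claw":6.8},
  {"offset":[0,0,0],"twist":0,"claw":6.8},
  {"offset":[0,0,-2.5],"twist":0,"claw":6.8},
  {"offset":[0,0,-2.5],"twist":0,"claw":6.8},
])

```text
t: 20.05
eef_pos: [0.4639, -0.0921, 0.0933]
tool_rot: [0.007, 1.0, 0.0, 0.0]
contact_force: [0.7, 0.7, -0.7]
width: 0.794
grasp_force: 0.0
```

Call:
play_rows([
  {"offset":[-3,0,0],"twist":0,"claw":6.8},
  {"offset":[-3.1,0,0],"twist":0,"claw":6.8},
  {"offset":[0,0,0],"twist":0,"claw":6.8},
  {"offset":[0,0,0],"twist":0,"claw":6.8},
  {"offset":[0,0,0],"twist":0,"claw":6.8},
])

```text
t: 20.68
eef_pos: [0.524, -0.0928, 0.0927]
tool_rot: [0.007, 1.0, 0.0, -0.0]
contact_force: [0.6, -0.5, -0.3]
width: 0.794
grasp_force: 0.0
```

```bash
python3 - <<'E'
from h import *
show(); wtapes(); goto([.5245,-.0915,.010],-.8)
E
```

```text
20.68 [ 0.524  -0.0928  0.0927] yaw -0.8 F [ 0.57 -0.53 -0.3 ] M [-0.007  0.024 -0.02 ] w 0.794 g 0.0
[ 302  138   38  184 6048] [520.5 -92.4] yaw -0.81 len [-61.6  50.9] x [469.6 582. ]
[ 467  145   82  179 5403] [525.4  14.6] yaw -7.81 len [-61.3  51. ] x [474. 587.]
[ 606  229   34  105 1619] [571.  106.3] yaw 7.43 len [-32.7  47. ] x [524.4 601.9]
[  18  235   64  128 1827] [ 565.6 -266.2] yaw 5.78 len [-52.6  42.9] x [522.7 618.4]
twist -0.0 shift cm in present axes [-0.03  0.14  8.28] after twist [-0.03  0.14  8.28]
```

Call:
play_rows([
  {"offset":[0,0.05,3],"twist":0,"claw":6.8},
  {"offset":[0,0,3],"twist":0,"claw":6.8},
  {"offset":[0,0,1.5],"twist":0,"claw":6.8},
  {"offset":[0,0,0.6],"twist":0,"claw":6.8},
  {"offset":[0,0,0],"twist":0,"claw":5},
  {"offset":[0,0,0],"twist":0,"claw":4},
  {"offset":[0,0,0],"twist":0,"claw":4},
  {"offset":[0,0,0],"twist":0,"claw":4},
  {"offset":[0,0,0],"twist":0,"claw":4},
], squeeze=40)

```text
t: 21.85
eef_pos: [0.5252, -0.0927, 0.0124]
tool_rot: [0.007, 1.0, -0.0, 0.001]
contact_force: [-0.6, -3.1, 4.5]
width: 0.58
grasp_force: 44.5
```

```bash
python3 - <<'E'
from h import *
show()
E
```

```text
21.85 [ 0.5252 -0.0927  0.0124] yaw -0.79 F [-0.61 -3.13  4.53] M [-0.306  0.175  0.008] w 0.58 g 44.5
```

Firm grip. I'll lift it 8 cm.

Call:
play_rows([
  {"offset":[0,0,-0.5],"twist":0,"claw":4},
  {"offset":[0,0,-1.5],"twist":0,"claw":4},
  {"offset":[0,0,-2],"twist":0,"claw":4},
  {"offset":[0,0,-2],"twist":0,"claw":4},
  {"offset":[0,0,-2],"twist":0,"claw":4},
  {"offset":[0,0,-0.5],"twist":0,"claw":4},
  {"offset":[0,0,0],"twist":0,"claw":4},
])

```text
t: 22.72
eef_pos: [0.5246, -0.0923, 0.0968]
tool_rot: [0.007, 1.0, 0.0, -0.0]
contact_force: [0.5, 0.4, -6.2]
width: 0.577
grasp_force: 43.8
```

```bash
python3 - <<'E'
from h import *
show(); goto([.5865,.2865,.09],-1.4)
E
```

```text
22.73 [ 0.5246 -0.0923  0.0968] yaw -0.79 F [ 0.52  0.4  -6.22] M [ 0.002 -0.02   0.024] w 0.577 g 43.8
twist 0.011 shift cm in present axes [-5.67 37.96  0.69] after twist [-5.26 38.02  0.69]
```

Call:
play_rows([
  {"offset":[-0.28,2,0],"twist":0.011,"claw":4},
  {"offset":[-0.49,3.5,0],"twist":0,"claw":4},
  {"offset":[-0.7,5,0],"twist":0,"claw":4},
  {"offset":[-0.77,5.5,0],"twist":0,"claw":4},
  {"offset":[-0.77,5.5,0],"twist":0,"claw":4},
  {"offset":[-0.77,5.5,0],"twist":0,"claw":4},
  {"offset":[-0.63,4.5,0],"twist":0,"claw":4},
  {"offset":[-0.49,3.5,0],"twist":0,"claw":4},
  {"offset":[-0.28,2,0],"twist":0,"claw":4},
  {"offset":[-0.1,1,0],"twist":0,"claw":4},
])

```text
t: 23.98
eef_pos: [0.5859, 0.2871, 0.0951]
tool_rot: [0.012, 1.0, -0.0, -0.001]
contact_force: [-0.9, -0.9, -7.0]
width: 0.581
grasp_force: 43.8
```

Call:
play_rows([
  {"offset":[0,0,0],"twist":0,"claw":4},
  {"offset":[0,0,0],"twist":0,"claw":4},
  {"offset":[0,0,0],"twist":0,"claw":4},
])

```text
t: 24.35
eef_pos: [0.5869, 0.2852, 0.0969]
tool_rot: [0.013, 1.0, -0.0, -0.0]
contact_force: [0.5, 0.7, -6.7]
width: 0.58
grasp_force: 43.8
```

```bash
python3 - <<'E'
from h import *
show(); goto([.5865,.2865,.0135],-1.4)
im=robot.camera("top"); cv2.imwrite("pics/t_place.png",im[:,:,::-1])
for r in robot.trace("tray","top")[:1]: print("tray",round(r["score"],2),np.round(r["box"]),rect_world(r["mask"],.054))
# tray wall edges by colour in the top view
hsv=cv2.cvtColor(im,cv2.COLOR_RGB2HSV)
m=((hsv[...,0]<14)&(hsv[...,1]>110)&(hsv[...,2]<200)).astype(np.uint8); m[:,:178]=0;m[:,273:]=0;m[:145]=0;m[284:]=0
print("walls",rect_world(cv2.morphologyEx(m,cv2.MORPH_OPEN,np.ones((2,2))),.054))
E
```

```text
24.35 [0.5869 0.2852 0.0969] yaw -1.48 F [ 0.46  0.75 -6.69] M [-0.044 -0.003 -0.005] w 0.58 g 43.8
twist -0.001 shift cm in present axes [0.04 0.13 8.34] after twist [0.04 0.13 8.34]
tray 0.61 [186. 150. 268. 278.] (np.float64(7.83), array([547.6, 228. ], dtype=float32), array([521.9, 287.8]), 268.4, 170.8, -1.38)
walls (np.float64(10.39), array([543.3, 222.3], dtype=float32), array([517.5, 284.9]), 266.7, 169.2, -0.32)
```

Call:
play_rows([
  {"offset":[0.2,0.1,1.5],"twist":0,"claw":4},
  {"offset":[0,0,2],"twist":0,"claw":4},
  {"offset":[0,0,2],"twist":0,"claw":4},
  {"offset":[0,0,1.5],"twist":0,"claw":4},
  {"offset":[0,0,0.8],"twist":0,"claw":4},
  {"offset":[0,0,0.3],"twist":0,"claw":4},
  {"offset":[0,0,0],"twist":0,"claw":4},
  {"offset":[0,0,0],"twist":0,"claw":4},
])

```text
t: 25.45
eef_pos: [0.5853, 0.2874, 0.0166]
tool_rot: [0.012, 1.0, 0.0, 0.001]
contact_force: [0.5, 0.2, -6.8]
width: 0.579
grasp_force: 43.8
```

```bash
python3 - <<'E'
from h import *
show()
E
```

```text
25.45 [0.5853 0.2874 0.0166] yaw -1.42 F [ 0.5   0.18 -6.84] M [-0.033  0.008 -0.025] w 0.579 g 43.8
```

Call:
play_rows([
  {"offset":[0,0,0.15],"twist":0,"claw":4},
  {"offset":[0,0,0.1],"twist":0,"claw":4},
  {"offset":[0,0,0.08],"twist":0,"claw":4},
  {"offset":[0,0,0],"twist":0,"claw":4},
  {"offset":[0,0,0],"twist":0,"claw":4},
])

```text
t: 26.08
eef_pos: [0.5849, 0.2873, 0.0125]
tool_rot: [0.012, 1.0, 0.0, 0.0]
contact_force: [-0.3, -0.6, -6.9]
width: 0.585
grasp_force: 43.9
```

```bash
python3 - <<'E'
from h import *
show()
E
```

```text
26.07 [0.5849 0.2873 0.0125] yaw -1.42 F [-0.3  -0.65 -6.87] M [ 0.047 -0.034  0.011] w 0.585 g 43.9
```

Call:
play_rows([
  {"offset":[0,0,0.1],"twist":0,"claw":4},
  {"offset":[0,0,0],"twist":0,"claw":4},
  {"offset":[0,0,0.1],"twist":0,"claw":4},
  {"offset":[0,0,0],"twist":0,"claw":4},
  {"offset":[0,0,0],"twist":0,"claw":4},
])

```text
t: 26.7
eef_pos: [0.5849, 0.2873, 0.0124]
tool_rot: [0.012, 1.0, 0.0, 0.001]
contact_force: [-5.2, -3.2, 8.9]
width: 0.578
grasp_force: 45.7
```

```bash
python3 - <<'E'
from h import *
show()
E
```

```text
26.7 [0.5849 0.2873 0.0124] yaw -1.41 F [-5.17 -3.16  8.86] M [-0.579  0.927 -0.053] w 0.578 g 45.7
```

It is resting on the tray floor. I'll release it and go to the left carton.

Call:
play_rows([
  {"offset":[0,0,-0.1],"twist":0,"claw":5.5},
  {"offset":[0,0,0],"twist":0,"claw":6.8},
  {"offset":[0,0,0],"twist":0,"claw":6.8},
  {"offset":[0,0,0],"twist":0,"claw":6.8},
  {"offset":[0,0,-2],"twist":0,"claw":6.8},
  {"offset":[0,0,-3],"twist":0,"claw":6.8},
  {"offset":[0,0,-3],"twist":0,"claw":6.8},
  {"offset":[0,0,0],"twist":0,"claw":6.8},
])

```text
t: 27.7
eef_pos: [0.5865, 0.2879, 0.0942]
tool_rot: [0.012, 1.0, 0.001, 0.003]
contact_force: [-0.4, -0.7, 0.1]
width: 0.801
grasp_force: 0.0
```

Call:
play_rows([
  {"offset":[0.8,-3,0],"twist":0,"claw":6.8},
  {"offset":[1.1,-4.5,0],"twist":0,"claw":6.8},
  {"offset":[1.1,-4.5,0],"twist":0,"claw":6.8},
  {"offset":[0.8,-3.5,0],"twist":0,"claw":6.8},
  {"offset":[0.7,-2.5,0],"twist":0,"claw":6.8},
  {"offset":[0,0,0],"twist":0,"claw":6.8},
  {"offset":[0,0,0],"twist":0,"claw":6.8},
  {"offset":[0,0,0],"twist":0,"claw":6.8},
])

```text
t: 28.7
eef_pos: [0.5355, 0.1094, 0.0911]
tool_rot: [0.012, 1.0, 0.0, -0.0]
contact_force: [0.4, -0.0, 0.3]
width: 0.798
grasp_force: 0.0
```

```bash
python3 - <<'E'
from h import *
show(); wtapes(); goto([.539,.107,.0135],-1.3)
E
```

```text
28.7 [0.5355 0.1094 0.0911] yaw -1.36 F [ 0.44 -0.04  0.32] M [ 0.056 -0.035 -0.018] w 0.798 g 0.0
[ 128  131   40  185 5768] [525.2  12.5] yaw -8.13 len [-61.   50.9] x [474.  586.7]
[ 297  148   36  181 5959] [536.4 106.2] yaw -1.27 len [-61.   50.6] x [485.6 597.5]
[ 572  219   68  151 3736] [581.6 290. ] yaw -1.06 len [-61.4  51.4] x [530.2 643.1]
twist -0.001 shift cm in present axes [-0.36 -0.23  7.77] after twist [-0.36 -0.23  7.77]
```

Call:
play_rows([
  {"offset":[-0.45,-0.3,2.5],"twist":0,"claw":6.8},
  {"offset":[0,0,3],"twist":0,"claw":6.8},
  {"offset":[0,0,1.6],"twist":0,"claw":6.8},
  {"offset":[0,0,0.6],"twist":0,"claw":6.8},
  {"offset":[0,0,0],"twist":0,"claw":5},
  {"offset":[0,0,0],"twist":0,"claw":4},
  {"offset":[0,0,0],"twist":0,"claw":4},
  {"offset":[0,0,0],"twist":0,"claw":4},
  {"offset":[0,0,0],"twist":0,"claw":4},
], squeeze=40)

```text
t: 29.88
eef_pos: [0.5401, 0.1056, 0.015]
tool_rot: [0.012, 1.0, 0.0, 0.0]
contact_force: [-0.3, 3.1, 1.5]
width: 0.579
grasp_force: 44.1
```

Call:
play_rows([
  {"offset":[0,0,-0.5],"twist":0,"claw":4},
  {"offset":[0,0,-1.5],"twist":0,"claw":4},
  {"offset":[0,0,-2],"twist":0,"claw":4},
  {"offset":[0,0,-2],"twist":0,"claw":4},
  {"offset":[0,0,-1],"twist":0,"claw":4},
  {"offset":[0,0,0],"twist":0,"claw":4},
  {"offset":[0,0,0],"twist":0,"claw":4},
])

```text
t: 30.75
eef_pos: [0.5392, 0.1052, 0.0838]
tool_rot: [0.012, 1.0, -0.0, -0.001]
contact_force: [-0.7, -1.0, -7.2]
width: 0.582
grasp_force: 43.6
```

```bash
python3 - <<'E'
from h import *
show(); goto([.460,.290,.085],-1.4)
E
```

```text
30.75 [0.5392 0.1052 0.0838] yaw -1.42 F [-0.69 -0.99 -7.21] M [ 0.008 -0.003  0.007] w 0.582 g 43.6
twist -0.0 shift cm in present axes [ 8.37 18.28 -0.11] after twist [ 8.37 18.28 -0.11]
```

Call:
play_rows([
  {"offset":[0.92,2,0],"twist":0,"claw":4},
  {"offset":[1.47,3.2,0],"twist":0,"claw":4},
  {"offset":[1.83,4,0],"twist":0,"claw":4},
  {"offset":[1.83,4,0],"twist":0,"claw":4},
  {"offset":[1.37,3,0],"twist":0,"claw":4},
  {"offset":[0.95,2.1,0],"twist":0,"claw":4},
  {"offset":[0,0,0],"twist":0,"claw":4},
  {"offset":[0,0,0],"twist":0,"claw":4},
  {"offset":[0,0,0],"twist":0,"claw":4},
])

```text
t: 31.88
eef_pos: [0.461, 0.2895, 0.0842]
tool_rot: [0.013, 1.0, -0.0, -0.0]
contact_force: [-0.3, -0.2, -7.6]
width: 0.583
grasp_force: 43.8
```

```bash
python3 - <<'E'
from h import *
show(); goto([.460,.290,.015],-1.4)
im=robot.camera("top"); cv2.imwrite("pics/t2.png",im[:,:,::-1])
for r in tapes():
    if r[0]>300: print(r)
E
```

```text
31.88 [0.461  0.2895 0.0842] yaw -1.48 F [-0.32 -0.23 -7.59] M [-0.029  0.03   0.038] w 0.583 g 43.8
twist -0.001 shift cm in present axes [0.09 0.05 6.92] after twist [0.09 0.05 6.92]
(440, np.float64(0.14), array([587.6, 286.4], dtype=float32), array([584.9, 286.8]), 110.1, 18.5, -1.18)
(618, np.float64(22.5), array([542. , 343.9], dtype=float32), array([543.7, 345.9]), 117.4, 26.7, 23.62)
(485, np.float64(-8.18), array([528.2,  11.6], dtype=float32), array([529. ,  11.5]), 111.5, 18.9, -8.16)
```

Call:
play_rows([
  {"offset":[0.05,0.05,1.5],"twist":0,"claw":4},
  {"offset":[0,0,2],"twist":0,"claw":4},
  {"offset":[0,0,1.5],"twist":0,"claw":4},
  {"offset":[0,0,1.2],"twist":0,"claw":4},
  {"offset":[0,0,0.5],"twist":0,"claw":4},
  {"offset":[0,0,0.15],"twist":0,"claw":4},
  {"offset":[0,0,0],"twist":0,"claw":4},
  {"offset":[0,0,0.1],"twist":0,"claw":4},
  {"offset":[0,0,0],"twist":0,"claw":4},
])

```text
t: 33.1
eef_pos: [0.4603, 0.2909, 0.0153]
tool_rot: [0.012, 1.0, 0.0, 0.0]
contact_force: [0.3, 0.2, -6.7]
width: 0.583
grasp_force: 43.8
```

```bash
python3 - <<'E'
from h import *
show()
E
```

```text
33.1 [0.4603 0.2909 0.0153] yaw -1.42 F [ 0.25  0.16 -6.65] M [0.035 0.034 0.006] w 0.583 g 43.8
```

Call:
play_rows([
  {"offset":[0,0,0.1],"twist":0,"claw":4},
  {"offset":[0,0,0],"twist":0,"claw":4},
  {"offset":[0,0,0],"twist":0,"claw":4},
])

```text
t: 33.48
eef_pos: [0.4604, 0.2909, 0.015]
tool_rot: [0.012, 1.0, 0.0, 0.0]
contact_force: [-3.6, -2.2, 6.0]
width: 0.579
grasp_force: 45.1
```

```bash
python3 - <<'E'
from h import *
show()
E
```

```text
33.48 [0.4604 0.2909 0.015 ] yaw -1.42 F [-3.61 -2.2   6.04] M [-0.399  0.628 -0.054] w 0.579 g 45.1
```

Contact with the tray floor. I'll release, rise clear, and check.

Call:
play_rows([
  {"offset":[0,0,-0.1],"twist":0,"claw":5.5},
  {"offset":[0,0,0],"twist":0,"claw":6.8},
  {"offset":[0,0,0],"twist":0,"claw":6.8},
  {"offset":[0,0,0],"twist":0,"claw":6.8},
  {"offset":[0,0,-2],"twist":0,"claw":6.8},
  {"offset":[0,0,-4],"twist":0,"claw":6.8},
  {"offset":[0,0,-5],"twist":0,"claw":6.8},
  {"offset":[0,0,-5],"twist":0,"claw":6.8},
  {"offset":[0,0,0],"twist":0,"claw":6.8},
  {"offset":[0,0,0],"twist":0,"claw":6.8},
])

```text
t: 34.72
eef_pos: [0.4598, 0.2906, 0.1745]
tool_rot: [0.012, 1.0, -0.0, -0.0]
contact_force: [0.2, 0.9, -0.9]
width: 0.792
grasp_force: 0.0
```

```bash
python3 - <<'E'
from h import *
show()
a=robot.camera("scene"); cv2.imwrite("pics/fin.png",cv2.resize(a[130:310,150:430,::-1],None,fx=2.8,fy=2.8,interpolation=cv2.INTER_CUBIC))
for r in tapes():
    if r[0]>300: print(r)
E
```

```text
34.73 [0.4598 0.2906 0.1745] yaw -1.42 F [ 0.18  0.87 -0.85] M [ 0.015  0.011 -0.006] w 0.792 g 0.0
(474, np.float64(-1.09), array([584. , 286.9], dtype=float32), array([584.9, 286.8]), 110.1, 18.5, -1.18)
(485, np.float64(-8.18), array([528.2,  11.6], dtype=float32), array([529. ,  11.5]), 111.5, 18.9, -8.16)
(534, np.float64(18.71), array([433.5, 335.8], dtype=float32), array([433.7, 336. ]), 75.4, 29.3, 19.51)
```

View pics/fin.png

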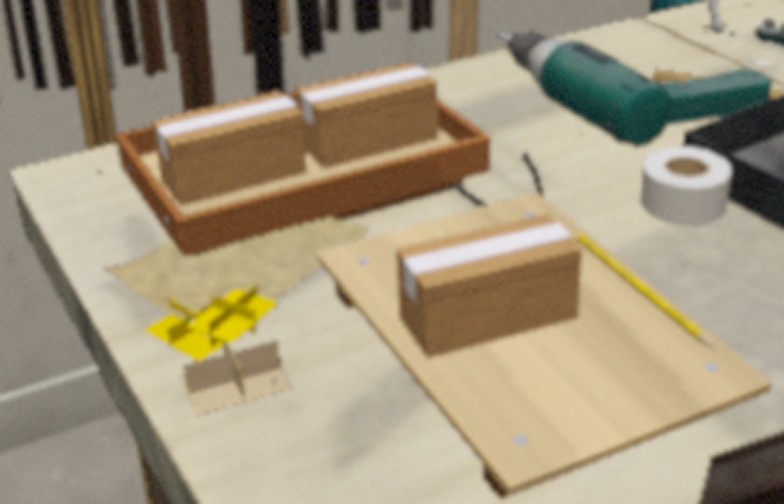

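The final crop shows both full cartons standing flat in the tray, at about (230, 145) and (370, 115). The light one is upright on the stand at about (490, 285), the pencil is undisturbed, and the arm is clear.

```bash
python3 -c "
from station import robot
print(robot.close_job())"
```

```text
the job is handed in; nothing more can be done
None
```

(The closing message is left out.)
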